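# Fit a guide rod into a printer's bed frame by way of a V-block

## Task

Fit the missing guide rod into the printer's bed frame. Take the long plain rod (not the short one, nor the threaded screw with the brass nut) by its overhanging end out of the slotted rack, lay it roughly centred in both Vs of the V-block and let go. Then take it again by its middle, between the two Vs, and lay it in the empty pair of pockets of the bed frame, beside the rod that is already fitted.

Things in the scene. Friction and masses are not known exactly. Their poses are not given: they have to be found in the camera images.
- guide_rod: To be fitted: plain aluminium, 200 mm long, 14 mm thick, about 85 g, ends alike. Origin: its middle, on its axis; x runs along it, at the start away from the robot (within 10 deg). It first lies level in a rack slot, axis 32 mm above the table; its end towards the robot overhangs the rack by 70 mm: grip that firmly from above 25 mm from its end, open 60 mm or less, then lift straight up 50 mm or more.
- rack: Fixed grey rack, 110 mm along x, 176 wide, 58 high; origin under its centre, x along its slots, away from the robot. Three open-topped slots 20 mm wide at y = -70, 0, 70 mm, floor 25 mm high, too deep and narrow for fingers. One holds the rod; the others a shorter 140 mm plain rod and a 200 mm threaded screw with a brass nut at its near end. Rack and bed frame may stand on either side of the V-block.
- v_seat (a point): Dark steel V-block, fixed: base 110 x 76 x 8 mm, two upright 90-degree Vs open at the top, 18 mm thick, centred 36 mm either side of the middle (54 mm free between), tops 53 mm above the table, mouths 45 mm wide. This point, 40 mm above the table midway between the Vs, is where the rod's middle comes to lie; x runs along the Vs, away from the robot (within 20 deg), z up. The rod overhangs 55 mm each end.
- frame_seat (a point): Empty pockets of the fixed bed frame: two black brackets 160 mm wide, 62 high, 124 apart, each with an open-topped 90-degree V pocket (mouth 62 mm) with an end wall; 224 mm between the walls. This point, 40 mm above the table, is where the rod's middle comes to lie; x runs along the pockets, away from the robot (within 10 deg), z up. The fitted rod with 26 mm thick bearings lies 90 mm away towards -y.
Things that resemble listed ones, but are neither listed nor needed, are in the scene too. What is shaped like the guide_rod but turquoise is not meant.

How it is judged:
On the way, in this order (a step that is already met when the one before it is completed fails the run):
1. the long plain rod lies in both Vs of the V-block, its middle within 20 mm of theirs along the Vs, let go and at rest (x of guide_rod in the frame of v_seat between -0.02 and 0.02 m and y of guide_rod in the frame of v_seat between -0.008 and 0.008 m and z of guide_rod in the frame of v_seat between -0.008 and 0.008 m and angle between the x axis of guide_rod and the x axis of v_seat, either way round below 0.17 rad and contact force between the fingers and guide_rod below 0.1 N and linear speed of guide_rod below 0.03 m/s), for 0.2 s.
2. the rod is held by its middle (grasp within 45 mm of it) and lifted at least 30 mm out of the Vs (contact force between the fingers and guide_rod above 0.5 N and distance between the grasp point and guide_rod below 0.045 m and z of guide_rod in the frame of v_seat above 0.03 m), for 0.1 s.
At the end, for the whole second after the job is handed in: The long plain rod lies at the bottom of both empty pockets of the bed frame: its middle within 16 mm of the pockets' middle along them, 8 mm across and 8 mm in height, parallel to them within 10 degrees, released and at rest (x of guide_rod in the frame of frame_seat between -0.016 and 0.016 m and y of guide_rod in the frame of frame_seat between -0.008 and 0.008 m and z of guide_rod in the frame of frame_seat between -0.008 and 0.008 m and angle between the x axis of guide_rod and the x axis of frame_seat, either way round below 0.17 rad and contact force between the fingers and guide_rod below 0.1 N and linear speed of guide_rod below 0.03 m/s); the robot touches nothing.
It also fails if it takes over 61 s, if anything falls off the work surface, if the arm or the gripper's body presses on something with over 40 N, if the wrist force passes 120 N, or if a joint passes its speed limit or range.

## Robot

A 7-joint arm with a two-finger parallel gripper is mounted at the origin on the work surface. World frame = base frame: x ahead of the robot, y to its left, z up, the work surface at z = 0. Lengths are in m, angles in rad, forces in N, time in s.
With the tool pointing down it reaches from about 0.4 to 0.85 m from the base axis. Payload 10.4 kg.
Tool frame: the origin (TCP) lies between the finger pads; the fingertips stand 11 mm ahead of it and the grasp point (between the pads) lies 8 mm behind it; z points along the fingers, y is the line along which they close (so a half turn about z gives the same grasp; the last joint's range is limited). The gripper opens to 85 mm and grips with 20 to 120 N. Pads are 22 mm wide; open, the fingers measure 114 mm over their backs; the gripper's body (76 mm by 85 mm) begins 54 mm behind the grasp point. The pads swing forward as they close: fully open they stand 13 mm farther back than shut.
Start: joints at [-1.134, 0.332, -0.065, 1.46, 0.022, 1.35, -0.088], TCP at [0.277, 0.56, 0.242] pointing down, gripper open.
Joint ranges: [-2.6, 2.6], [-0.5, 2.12], [-1.47, 1.34], [0.16, 2.42], [-1.27, 4.41], [0.06, 2.06], [-2.6, 2.6]. Speed limits (rad/s): [2.22, 2.22, 2.79, 2.79, 3.14, 3.14, 3.14].

## Interface

Orientations are given as a unit quaternion [w, x, y, z].
In Python, from bench import monitor, eyes, order gives the robot as it stands.
- The arm moves only by the tool servo_tool, never from a script. Its argument "motion" is a list of rows, each an object of numbers: "x", "y", "z": the shift along the world's x, y, z in cm; "turn": the turn about the world's z in degrees; "fingers": the opening in per cent of the stroke, from 0 (shut) to 100 (fully open). A call has 1 to 5 rows; each row is the pose to reach, as a shift and turn from the pose commanded when the call began; what a row does not reach only later rows make up. A row lasts 1/10 s, in which the tool goes at most 50 mm and 8.59 degrees, less where a joint would pass 70% of its speed; a pose out of reach is approached as far as the arm can. A call with a gripper value outside its range is refused whole. The fingers move at their own pace and stop on an object; "squeeze" is the grip in N (left out, the last holds). Time passes only in rows, so rows that repeat a pose let the fingers close. It gives the time, the measured TCP pose, the force, the opening and the grip force at its end, in the units of the state.
- monitor.get_obs(): the state, without advancing time (a new reading comes with each control period).
- eyes.snapshot(name): name is "scene" or "top" or "wrist"; returns a dict with "frame" (480x640x3 uint8, red, green, blue), "z_map" (480x640 float32, m along the optical axis (not along the pixel's ray), 0 where there is no reading), "intrinsics" (3x3 intrinsics, pixels), "D" ([k1, k2, p1, p2, k3] as OpenCV has them; the pictures are not rectified), "cam_to_world" (4x4, takes a point from camera to world coordinates). Camera axes: x right, y down, z forward; pixel columns grow to the right and rows downward; lengths in m; the calibration is good to about 2 mm. A picture is of the moment at which its call begins.
- order.sign_off(): hands the job in; it is judged then, once.
The state is a dict: "t": time; "q": joint angles; "joint_vel": joint speeds; "joint_torque": joint torques, N m; "eef_pos": TCP position; "tool_rot": TCP orientation; "ft_force": force on the tool from outside, world axes, zero at the start; "torque": the same for the moment, N m; "width": opening from 0.0 (shut) to 1.0 (fully open); "grasp_force": force on a finger pad.
Only numpy, scipy, OpenCV 4.12 (cv2) and the standard library are available. Lean on these libraries where they do the work, as an engineer would, in place of code of your own. Each camera call takes 0.05 s, during which the arm holds its last target. There are 200 camera calls.

## Working session

There is one attempt and no reset: what is moved stays moved. The work goes in short steps, Python scripts to look and compute and a tool call to move; the robot and the scene stay as the last step left them, time stands still between calls to the robot, and variables do not carry over. Pictures are saved under pics/ and viewed, at most 10 in all, crops included, and the job is handed in when it is done.

Besides the shell and the picture viewer there is one more tool, called after "Request:" as name(argument=value, ...) on one line, values as JSON. servo_tool: Moves the arm, as the interface text tells. Its arguments: {"type":"object","properties":{"motion":{"type":"array"},"squeeze":{"type":"number"}},"required":["motion"]}

```bash
mkdir -p pics; cat > h.py <<'E'
import numpy as np, cv2
from bench import monitor, eyes, order
def snap(n,tag):
    s=eyes.snapshot(n); np.savez(f'{tag}.npz',**s); cv2.imwrite(f'pics/{tag}.png',s['frame'][:,:,::-1]); return s
def load(tag): return np.load(f'{tag}.npz')
def w(s,u,v,z=None):
    """pixel -> world; by depth or on plane z"""
    K,D,T=s['intrinsics'],s['D'],s['cam_to_world']
    p=cv2.undistortPoints(np.array([[[u,v]]],float),K,D)[0,0]
    r=T[:3,:3]@np.array([p[0],p[1],1]); o=T[:3,3]
    d=s['z_map'][int(round(v)),int(round(u))] if z is None else (z-o[2])/r[2]
    return o+d*r
E
python3 - <<'E'
from h import *
a=snap('top','top1');b=snap('scene','sc1')
o=monitor.get_obs();print(o['t'],o['eef_pos'],o['tool_rot'],o['width'])
E
```

```text
0.1 [0.27720202 0.55980158 0.2416036 ] [-1.29141326e-04  2.27868981e-01  9.73691597e-01 -6.20606940e-04] 1.000079012033354
```

View pics/top1.png

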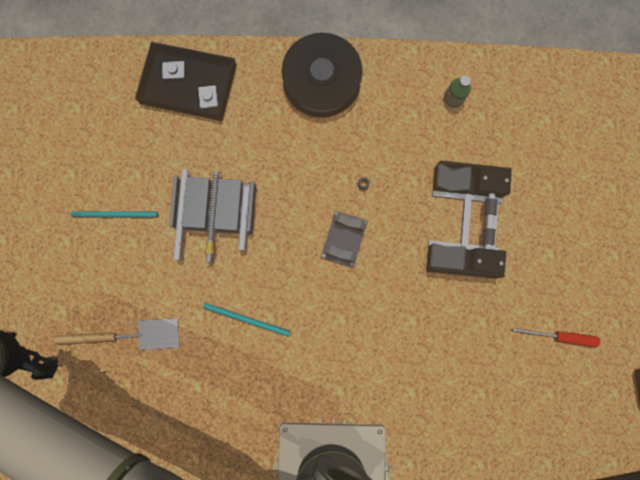

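View pics/sc1.png

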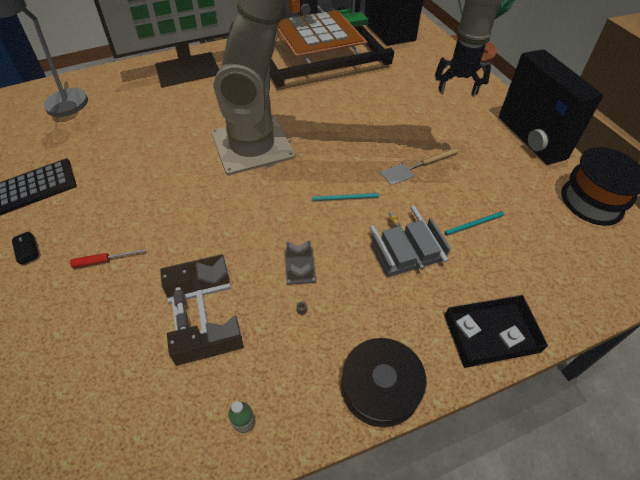

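The top view shows the long rod in the left slot, from (183,172) to (178,259). The V-block is at about (345,240), and the frame at about (470,220) with its fitted rod at column 490 and empty pockets near column 452. The scene view agrees. I'll enlarge the three regions.

```bash
python3 - <<'E'
from h import *
im=cv2.imread('pics/top1.png')
f=lambda c,r,w,h,k:cv2.resize(im[r:r+h,c:c+w],None,fx=k,fy=k,interpolation=cv2.INTER_CUBIC)
a=f(165,165,100,105,4)  # 400x420
b=f(315,205,60,65,4); c=f(422,155,95,130,4)
H=520; o=np.zeros((H,800,3),np.uint8)
c=f(422,155,93,130,4)
o[:260,:240]=b; o[:520,400:772]=c
cv2.imwrite('pics/c1.png',o); 
s=load('top1')
for n,u,v in [('rod far',183,173),('rod near',178,258),('rod mid',180,215)]: print(n,w(s,u,v,.039),w(s,u,v))
for u,v in [(178,250),(178,255),(179,245),(247,240)]:print(w(s,u,v))
E
```

```text
rod far [0.6542213  0.34312838 0.039     ] [0.65479269 0.34372316 0.03645046]
rod near [0.46644512 0.34481771 0.039     ] [0.4666902  0.34560507 0.03564449]
rod mid [0.5606417  0.34494356 0.039     ] [0.56034119 0.34446956 0.04101921]
[0.48372164 0.34528612 0.04045787]
[0.47292742 0.34500319 0.0394979 ]
[0.494672   0.34362239 0.04037112]
[0.51336147 0.20016004 0.00248171]
```

View pics/c1.png

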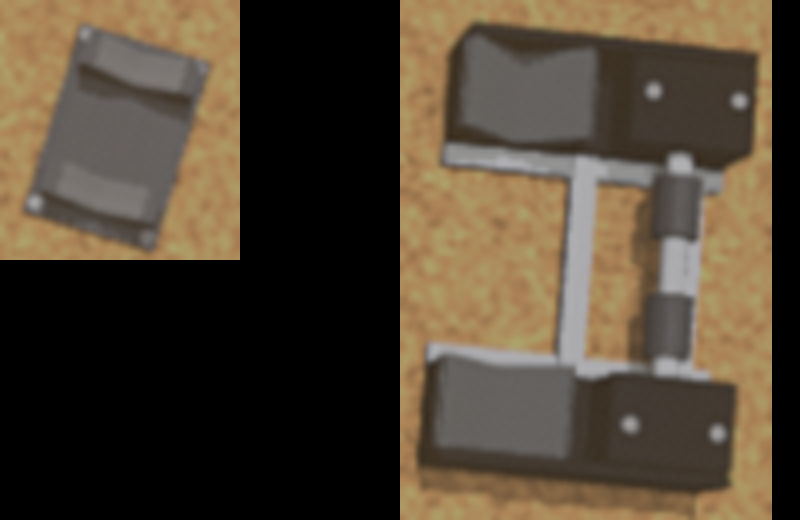

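The crop shows the V-block base corners at crop (78,25), (212,65), (22,212), (152,252). The empty pockets are the grey areas centred near (527,90) and (505,410), in crop coordinates on a 4x scale. Next I'll get positions from depth in both views.

```bash
python3 - <<'E'
from h import *
t=load('top1')
P=np.array([w(t,315+a/4,205+b/4,.008) for a,b in [(78,25),(212,65),(22,212),(152,252)]])
c=P.mean(0);d=P[:2].mean(0)-P[2:].mean(0);print('vblock',c,np.hypot(*d[:2]),np.degrees(np.arctan2(d[1],d[0])))
L=lambda a,b,z=None:w(t,422+(a-400)/4,155+b/4,z)
print('fitted far/near',L(680,160),L(666,365))
print('bracket outer: far',L(600,35,.062),' near',L(575,485,.0))
def cloud(s,r0,r1,c0,c1):
    v,u=np.mgrid[r0:r1,c0:c1];q=np.stack([u.ravel(),v.ravel()],1).astype(float)
    p=cv2.undistortPoints(q[:,None],s['intrinsics'],s['D'])[:,0];z=s['z_map'][r0:r1,c0:c1].ravel()
    X=np.c_[p*z[:,None],z]@s['cam_to_world'][:3,:3].T+s['cam_to_world'][:3,3];return X[z>0]
np.set_printoptions(precision=0,suppress=True,linewidth=200)
for tag,X in [('top',cloud(t,150,300,420,525)),('scene',cloud(load('sc1'),240,380,140,260))]:
  X=X[(X[:,2]>.015)&(X[:,2]<.1)]
  print(tag,X[:,0].min(),X[:,0].max())
  for x in np.arange(.44,.70,.02):
    m=abs(X[:,0]-x)<.004
    if m.sum()<5: continue
    row=[]
    for y in np.arange(-.12,-.32,-.01):
        k=m&(abs(X[:,1]-y)<.005);row.append(np.median(X[k,2])*1000 if k.any() else 0)
    print(int(x*1000),np.array(row))
E
```

```text
vblock [ 0.51934568 -0.01535496  0.008     ] 0.10916352985027884 -15.945338608486882
fitted far/near [ 0.62196487 -0.33635444  0.04552318] [ 0.50829993 -0.32625086  0.05047745]
bracket outer: far [ 0.68621657 -0.28761265  0.062     ]  near [ 0.44502041 -0.2898339   0.        ]
top 0.4425583729219379 0.6924899121290096
440 [0 0 0 0 0 0 0 0 0 0 0 0 0 0 0 0 0 0 0 0]
460 [ 0.  0.  0.  0.  0.  0.  0.  0. 52. 60. 49. 59. 41. 49. 55. 60. 19. 46. 62. 63.]
480 [ 0.  0.  0.  0.  0.  0.  0.  0. 55. 55. 46. 37. 38. 46. 55. 59. 20. 45. 63. 62.]
500 [ 0.  0.  0.  0.  0.  0.  0.  0. 45. 57. 48. 40. 35. 44. 53. 59. 21. 35. 62. 63.]
520 [ 0.  0.  0.  0.  0.  0.  0.  0.  0.  0.  0.  0.  0.  0.  0.  0. 15. 16.  0.  0.]
540 [ 0.  0.  0.  0.  0.  0.  0.  0.  0.  0.  0.  0.  0.  0.  0.  0. 17. 16.  0.  0.]
560 [ 0.  0.  0.  0.  0.  0.  0.  0.  0.  0.  0.  0.  0.  0.  0.  0.  0. 16.  0.  0.]
580 [ 0.  0.  0.  0.  0.  0.  0.  0.  0.  0.  0.  0.  0.  0.  0.  0. 17. 18.  0.  0.]
600 [ 0.  0.  0.  0.  0.  0.  0.  0.  0.  0.  0.  0.  0.  0.  0.  0. 17. 16.  0.  0.]
620 [ 0.  0.  0.  0.  0.  0.  0.  0.  0. 16.  
[... 474 characters left out ...]

480 [ 0.  0.  0.  0.  0.  0.  0.  0. 59. 58. 50. 37. 34. 44. 51. 59. 17. 36. 63. 62.]
500 [ 0.  0.  0.  0.  0.  0.  0.  0. 57. 54. 43. 38. 32. 39. 43. 57. 18. 29. 54. 50.]
520 [0 0 0 0 0 0 0 0 0 0 0 0 0 0 0 0 0 0 0 0]
540 [0 0 0 0 0 0 0 0 0 0 0 0 0 0 0 0 0 0 0 0]
560 [ 0.  0.  0.  0.  0.  0.  0.  0.  0.  0.  0.  0.  0.  0.  0.  0.  0. 15.  0.  0.]
580 [0 0 0 0 0 0 0 0 0 0 0 0 0 0 0 0 0 0 0 0]
600 [0 0 0 0 0 0 0 0 0 0 0 0 0 0 0 0 0 0 0 0]
640 [ 0.  0.  0.  0.  0.  0.  0.  0.  0. 56. 58. 49. 38. 32. 39. 50. 58. 19. 23. 62.]
660 [ 0.  0.  0.  0.  0.  0.  0.  0.  0. 56. 58. 50. 41. 31. 38. 48. 58. 38. 21. 62.]
680 [ 0.  0.  0.  0.  0.  0.  0.  0.  0.  0. 58. 55. 46. 61. 60. 62. 61. 62. 62. 61.]
```

Estimates:

| Item | Position (x, y) | Yaw |
|---|---|---|
| Rod near end | (0.465, 0.345) | 0° |
| V-block | (0.519, -0.015) | -16° |
| Frame seat | (0.568, -0.244) | -5° |

Next I'll move above the grasp point.

Request:
servo_tool(motion=[{"x": 4,"y": -3,"turn": 6,"fingers": 65},{"x": 8,"y": -6,"turn": 12,"fingers": 65},{"x": 12,"y": -9,"turn": 18,"fingers": 65},{"x": 16,"y": -12,"turn": 26,"fingers": 65},{"x": 19,"y": -15,"turn": 26,"fingers": 65}])

```text
$.motion[0]: bad value
```

Request:
servo_tool(motion=[{"x": 1,"y": -3,"z": -2,"fingers": 65},{"x": 2,"y": -6,"z": -5,"fingers": 65},{"x": 2,"y": -6.5,"z": -5,"fingers": 65},{"x": 2,"y": -6.5,"z": -5,"fingers": 65}])

```text
$.motion[0]: bad value
```

```bash
python3 - <<'E'
from h import *
s=snap('wrist','w1');o=monitor.get_obs();print(o['t'],o['eef_pos'],o['tool_rot'],o['width'],o['q']);print(s['cam_to_world'].round(3))
E
```

```text
0.15 [0.27722723 0.55987532 0.24171842] [-9.42261485e-05  2.27856871e-01  9.73694509e-01 -4.90814128e-04] 0.9985942059356071 [-1.13360964  0.33270971 -0.06471979  1.46072938  0.02160645  1.34984874
 -0.08850218]
[[ 0.444  0.859  0.256  0.212]
 [ 0.896 -0.425 -0.127  0.593]
 [-0.     0.286 -0.958  0.373]
 [ 0.     0.     0.     1.   ]]
```

View pics/w1.png

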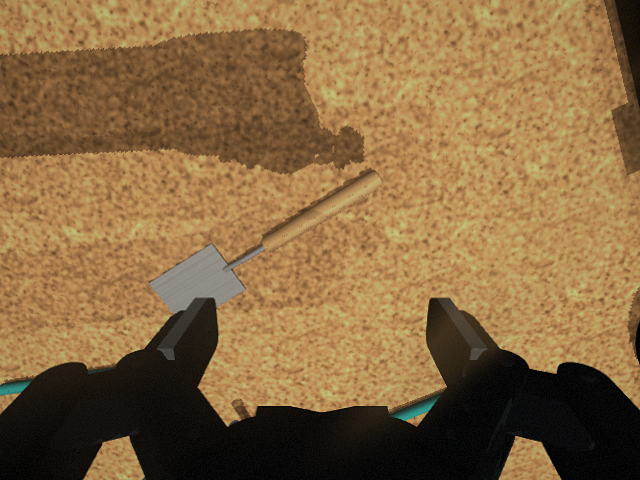

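The wrist image shows only the start view: a scraper and the fingers. The move was refused, probably because every field must be given, so I'll give them all.

Request:
servo_tool(motion=[{"x": 4,"y": -3,"z": 0,"turn": 6,"fingers": 65},{"x": 8,"y": -6,"z": 0,"turn": 12,"fingers": 65},{"x": 12,"y": -9,"z": 0,"turn": 18,"fingers": 65},{"x": 16,"y": -12,"z": 0,"turn": 26,"fingers": 65},{"x": 19,"y": -15,"z": 0,"turn": 26,"fingers": 65}])

```text
t: 0.65
eef_pos: [0.4695, 0.408, 0.242]
tool_rot: [0.0, 0.001, 1.0, -0.0]
ft_force: [0.0, 0.2, 0.2]
width: 0.65
grasp_force: 0.0
```

Request:
servo_tool(motion=[{"x": 1,"y": -3,"z": -2,"turn": 0,"fingers": 65},{"x": 2,"y": -6,"z": -5,"turn": 0,"fingers": 65},{"x": 2,"y": -6.5,"z": -6,"turn": 0,"fingers": 65},{"x": 2,"y": -6.5,"z": -6,"turn": 0,"fingers": 65}])

```text
t: 1.05
eef_pos: [0.4869, 0.3434, 0.1805]
tool_rot: [-0.001, 0.004, 1.0, -0.001]
ft_force: [0.3, 0.6, -0.9]
width: 0.652
grasp_force: 0.0
```

```bash
python3 - <<'E'
from h import *
s=snap('wrist','w2');o=monitor.get_obs();print(o['t'],o['eef_pos'],o['tool_rot'],o['width'],o['q']);print(s['cam_to_world'].round(3))
E
```

```text
1.1 [0.48682262 0.34542066 0.18206732] [-5.66024058e-04  2.96331180e-03  9.99995444e-01 -9.84542742e-05] 0.6528963245831257 [-0.71254236  0.30853205  0.02337279  1.62012543 -0.00818413  1.21402178
  0.87746259]
[[ 0.008  0.959  0.284  0.415]
 [ 1.    -0.008 -0.004  0.345]
 [-0.001  0.284 -0.959  0.312]
 [ 0.     0.     0.     1.   ]]
```

View pics/w2.png

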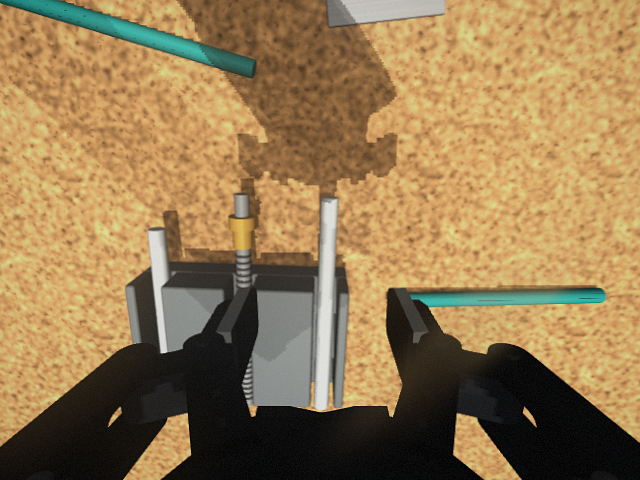

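The wrist view shows the rod's near end at (329,199), its body running to (322,400), and the screw to its left with the short rod further left.

```bash
python3 - <<'E'
from h import *
s=load('w2')
for u,v in [(329,199),(328,230),(326,280),(323,350),(321,395)]: print(w(s,u,v,.039),w(s,u,v))
E
```

```text
[0.46501843 0.35008867 0.039     ] [0.46523313 0.35010928 0.03783505]
[0.48988547 0.34923103 0.039     ] [0.48980307 0.34922667 0.0392993 ]
[0.53278555 0.34743277 0.039     ] [0.53333041 0.34744282 0.0377396 ]
[0.59955544 0.34446149 0.039     ] [0.59934693 0.34446239 0.03930817]
[0.64736079 0.34227095 0.039     ] [0.64798713 0.34226292 0.03826449]
```

Request:
servo_tool(motion=[{"x": 0.3,"y": 0.4,"z": -4,"turn": -2.4,"fingers": 55},{"x": 0.3,"y": 0.4,"z": -8,"turn": -2.4,"fingers": 55},{"x": 0.3,"y": 0.4,"z": -12,"turn": -2.4,"fingers": 55},{"x": 0.3,"y": 0.4,"z": -15.8,"turn": -2.4,"fingers": 55},{"x": 0.3,"y": 0.4,"z": -15.8,"turn": -2.4,"fingers": 55}])

```text
t: 1.6
eef_pos: [0.4872, 0.3493, 0.0204]
tool_rot: [-0.003, 0.023, 1.0, -0.002]
ft_force: [-0.8, -0.7, -0.1]
width: 0.551
grasp_force: 0.0
```

Request:
servo_tool(motion=[{"x": 0,"y": 0,"z": 0,"turn": 0,"fingers": 0},{"x": 0,"y": 0,"z": 0,"turn": 0,"fingers": 0},{"x": 0,"y": 0,"z": 0,"turn": 0,"fingers": 0},{"x": 0,"y": 0,"z": 0,"turn": 0,"fingers": 0},{"x": 0,"y": 0,"z": 0,"turn": 0,"fingers": 0}], squeeze=80)

```text
t: 2.1
eef_pos: [0.4915, 0.3505, 0.0262]
tool_rot: [0.001, 0.024, 1.0, 0.001]
ft_force: [1.0, 3.0, 5.8]
width: 0.133
grasp_force: 78.3
```

Request:
servo_tool(motion=[{"x": 0,"y": 0,"z": 1.5,"turn": 0,"fingers": 0},{"x": 0,"y": 0,"z": 4,"turn": 0,"fingers": 0},{"x": 0,"y": 0,"z": 7,"turn": 0,"fingers": 0},{"x": 0,"y": 0,"z": 10,"turn": 0,"fingers": 0},{"x": 0,"y": 0,"z": 12,"turn": 0,"fingers": 0}])

```text
t: 2.6
eef_pos: [0.4906, 0.3488, 0.1473]
tool_rot: [0.0, 0.024, 1.0, 0.0]
ft_force: [0.2, 0.2, 0.5]
width: 0.132
grasp_force: 77.9
```

Request:
servo_tool(motion=[{"x": 0,"y": -2,"z": 0,"turn": -2,"fingers": 0},{"x": 0,"y": -5,"z": 0,"turn": -5,"fingers": 0},{"x": 0,"y": -9,"z": 0,"turn": -9,"fingers": 0},{"x": 0,"y": -13,"z": 0,"turn": -13.5,"fingers": 0},{"x": 0,"y": -17,"z": 0,"turn": -13.5,"fingers": 0}])

```text
t: 3.1
eef_pos: [0.4896, 0.1771, 0.1449]
tool_rot: [-0.0, 0.143, 0.99, -0.0]
ft_force: [0.9, 0.7, -0.7]
width: 0.132
grasp_force: 77.9
```

Request:
servo_tool(motion=[{"x": -1,"y": -4,"z": 0,"turn": 0,"fingers": 0},{"x": -2,"y": -8,"z": 0,"turn": 0,"fingers": 0},{"x": -3,"y": -12,"z": 0,"turn": 0,"fingers": 0},{"x": -4,"y": -16,"z": 0,"turn": 0,"fingers": 0},{"x": -4.2,"y": -17.4,"z": 0,"turn": 0,"fingers": 0}])

```text
t: 3.6
eef_pos: [0.4466, 0.001, 0.1448]
tool_rot: [-0.001, 0.144, 0.99, -0.0]
ft_force: [-0.4, -0.3, -0.7]
width: 0.132
grasp_force: 78.0
```

Request:
servo_tool(motion=[{"x": 0,"y": 0,"z": 0,"turn": 0,"fingers": 0},{"x": 0,"y": 0,"z": 0,"turn": 0,"fingers": 0}])

```text
t: 3.8
eef_pos: [0.4484, 0.0059, 0.1447]
tool_rot: [-0.0, 0.141, 0.99, 0.0]
ft_force: [0.1, -0.0, -0.6]
width: 0.133
grasp_force: 78.0
```

```bash
python3 - <<'E'
from h import *
s=snap('wrist','w3');t=snap('scene','sc3');u=snap('top','top3');o=monitor.get_obs();print(o['t'],o['eef_pos'],o['tool_rot'],o['grasp_force'])
f=lambda im,c,r,w,h,k:cv2.resize(im[r:r+h,c:c+w,::-1],None,fx=k,fy=k,interpolation=cv2.INTER_CUBIC)
o=np.zeros((600,800,3),np.uint8)
o[:360,:480]=cv2.resize(s['frame'][:,:,::-1],(480,360))
o[360:600,:320]=f(u['frame'],305,190,80,60,4)
o[:400,480:800]=f(t['frame'],260,200,80,100,4)
cv2.imwrite('pics/m3.png',o)
E
```

```text
3.95 [0.44847557 0.00643322 0.14435757] [-1.43250095e-04  1.40242797e-01  9.90117132e-01  4.71916938e-05] 78.00584077835083
```

View pics/m3.png

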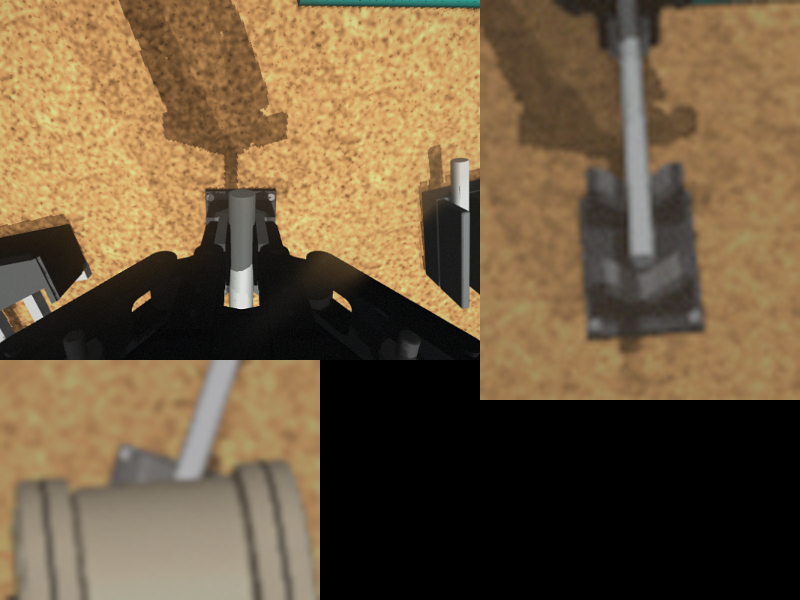

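The combined picture shows the rod above the V-block and roughly aligned with it. In the wrist view the near base corners are at about (275,252) and (367,253), with the rod end at (323,256). In the scene view the rod's far end is at (300,262). I'll check tilt and alignment.

```bash
python3 - <<'E'
from h import *
s=load('w3');t=load('sc3')
A=[w(s,274.7,252,.008),w(s,366.7,253,.008)];B=[w(t,287.5,284.5,.008),w(t,315.7,282,.008)]
print('near',A,'far',B);n=sum(A)/2;f=sum(B)/2;d=f-n
print('centre',(n+f)/2,np.hypot(*d[:2]),np.degrees(np.arctan2(d[1],d[0])))
e=w(s,323,270);print('rod near',w(s,323,262),e)
g=[w(t,300,260),w(t,299.5,255),w(t,299,248),w(t,297.5,225),w(t,297,218)];print('rod',np.round(g,4))
E
```

```text
near [array([ 0.45722501, -0.03425811,  0.008     ]), array([0.47852783, 0.03565823, 0.008     ])] far [array([ 0.56858059, -0.06613948,  0.008     ]), array([0.58732548, 0.00384438, 0.008     ])]
centre [ 0.52291473 -0.01522374  0.008     ] 0.11459115335549518 -16.136331109084505
rod near [0.42257799 0.01498916 0.15540712] [0.42549362 0.01414138 0.15556041]
rod [[ 0.6069 -0.0418  0.1556]
 [ 0.5917 -0.0376  0.153 ]
 [ 0.5729 -0.0321  0.1534]
 [ 0.5068 -0.0123  0.1534]
 [ 0.4869 -0.0065  0.1551]]
```

Request:
servo_tool(motion=[{"x": 0.4,"y": 0,"z": -3,"turn": 0,"fingers": 0},{"x": 0.4,"y": 0,"z": -6,"turn": 0,"fingers": 0},{"x": 0.4,"y": 0,"z": -8.5,"turn": 0,"fingers": 0},{"x": 0.4,"y": 0,"z": -9.5,"turn": 0,"fingers": 0},{"x": 0.4,"y": 0,"z": -9.5,"turn": 0,"fingers": 0}])

```text
t: 4.45
eef_pos: [0.4516, 0.0056, 0.0484]
tool_rot: [-0.001, 0.141, 0.99, -0.0]
ft_force: [0.4, -0.7, -0.5]
width: 0.132
grasp_force: 78.0
```

Request:
servo_tool(motion=[{"x": 0,"y": 0,"z": -0.4,"turn": 0,"fingers": 0},{"x": 0,"y": 0,"z": -0.8,"turn": 0,"fingers": 0},{"x": 0,"y": 0,"z": -1.1,"turn": 0,"fingers": 0},{"x": 0,"y": 0,"z": -1.1,"turn": 0,"fingers": 0},{"x": 0,"y": 0,"z": -1.1,"turn": 0,"fingers": 0}])

```text
t: 4.95
eef_pos: [0.4525, 0.0051, 0.0386]
tool_rot: [0.0, 0.141, 0.99, 0.0]
ft_force: [1.0, 0.5, -0.8]
width: 0.131
grasp_force: 78.0
```

Request:
servo_tool(motion=[{"x": 0,"y": 0,"z": -0.1,"turn": 0,"fingers": 0},{"x": 0,"y": 0,"z": -0.2,"turn": 0,"fingers": 0},{"x": 0,"y": 0,"z": -0.2,"turn": 0,"fingers": 0},{"x": 0,"y": 0,"z": -0.2,"turn": 0,"fingers": 0}])

```text
t: 5.35
eef_pos: [0.4525, 0.005, 0.0364]
tool_rot: [0.0, 0.141, 0.99, 0.0]
ft_force: [-0.1, -2.1, 0.1]
width: 0.133
grasp_force: 78.1
```

Request:
servo_tool(motion=[{"x": 0,"y": 0,"z": 0,"turn": 0,"fingers": 20},{"x": 0,"y": 0,"z": 0,"turn": 0,"fingers": 30},{"x": 0,"y": 0,"z": 0,"turn": 0,"fingers": 45},{"x": 0,"y": 0,"z": 0,"turn": 0,"fingers": 55},{"x": 0,"y": 0,"z": 0,"turn": 0,"fingers": 55}])

```text
t: 5.85
eef_pos: [0.4523, 0.0051, 0.0363]
tool_rot: [-0.0, 0.141, 0.99, 0.0]
ft_force: [0.9, 1.0, 0.9]
width: 0.546
grasp_force: 0.0
```

Request:
servo_tool(motion=[{"x": 0,"y": 0,"z": 2,"turn": 0,"fingers": 55},{"x": 0,"y": 0,"z": 5,"turn": 0,"fingers": 55},{"x": 0,"y": 0,"z": 9,"turn": 0,"fingers": 55},{"x": 0,"y": 0,"z": 13,"turn": 0,"fingers": 55},{"x": 0,"y": 0,"z": 13,"turn": 0,"fingers": 55}])

```text
t: 6.35
eef_pos: [0.4551, 0.0054, 0.1713]
tool_rot: [0.004, 0.141, 0.99, 0.002]
ft_force: [0.9, -0.4, -0.6]
width: 0.551
grasp_force: 0.0
```

```bash
python3 - <<'E'
from h import *
s=snap('wrist','w4');t=snap('scene','sc4');o=monitor.get_obs();print(o['t'],o['eef_pos'],o['tool_rot'],o['q'])
f=lambda im,c,r,w,h,k:cv2.resize(im[r:r+h,c:c+w,::-1],None,fx=k,fy=k,interpolation=cv2.INTER_CUBIC)
o=np.zeros((480,800,3),np.uint8)
o[:360,:480]=cv2.resize(s['frame'][:,:,::-1],(480,360))
o[:400,480:800]=f(t['frame'],260,200,80,100,4)
cv2.imwrite('pics/m4.png',o)
E
```

```text
6.45 [0.45275968 0.00525295 0.16689311] [8.50465879e-04 1.41222738e-01 9.89977367e-01 4.76459812e-04] [-3.85132208e-01  6.12403187e-04  2.74811611e-01  2.00811900e+00
 -7.34785682e-04  1.13099952e+00  1.17739476e+00]
```

View pics/m4.png

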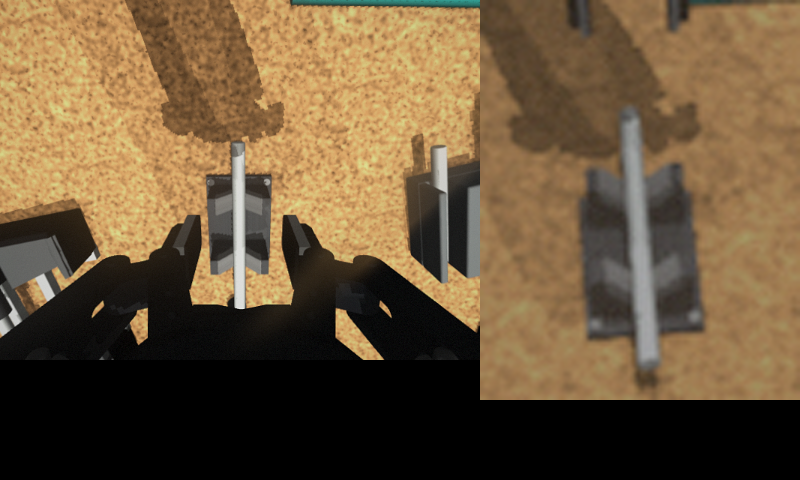

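The rod lies in both Vs. In the wrist view its near end is at (316,190) and the V-block's near base edge is at row 237. In the scene view its far end is at (302,291).

```bash
python3 - <<'E'
from h import *
s=load('w4');t=load('sc4')
print('near end',w(s,316,191,.045),w(s,317,200)); print('far end',w(t,302,291,.042),w(t,301.5,287))
print('mid pts',w(s,317,260,.047),w(s,317,320,.047),w(t,298.5,245,.047),w(t,298.5,245))
print('base near',(w(s,274.7,238,.008)+w(s,361,238,.008))/2)
E
```

```text
near end [0.42589643 0.01136996 0.045     ] [0.43200323 0.01033663 0.04736985]
far end [ 0.61948544 -0.04437278  0.042     ] [ 0.61011753 -0.04219807  0.0450577 ]
mid pts [ 0.47657062 -0.00286576  0.047     ] [ 0.52604673 -0.01752157  0.047     ] [ 0.48768749 -0.0061945   0.047     ] [ 0.48583624 -0.00561296  0.04442874]
base near [ 0.4714452  -0.00087047  0.008     ]
```

The rod is centred to about 2 mm, with its middle at about (0.523,-0.0165). Next I'll regrip it at the middle.

Request:
servo_tool(motion=[{"x": 3.5,"y": -1.1,"z": 0,"turn": 0,"fingers": 55},{"x": 7,"y": -2.2,"z": 0,"turn": 0,"fingers": 55},{"x": 7,"y": -2.2,"z": -4,"turn": 0,"fingers": 55},{"x": 7,"y": -2.2,"z": -8,"turn": 0,"fingers": 55},{"x": 7,"y": -2.2,"z": -10,"turn": 0,"fingers": 55}])

```text
t: 6.95
eef_pos: [0.5194, -0.0173, 0.0614]
tool_rot: [-0.003, 0.141, 0.99, -0.001]
ft_force: [-0.9, -0.4, -0.1]
width: 0.547
grasp_force: 0.0
```

Request:
servo_tool(motion=[{"x": 0,"y": 0,"z": -1.5,"turn": 0,"fingers": 55},{"x": 0,"y": 0,"z": -3,"turn": 0,"fingers": 55},{"x": 0,"y": 0,"z": -3,"turn": 0,"fingers": 55},{"x": 0,"y": 0,"z": -3,"turn": 0,"fingers": 55}])

```text
t: 7.35
eef_pos: [0.5216, -0.0171, 0.0356]
tool_rot: [-0.001, 0.141, 0.99, -0.0]
ft_force: [-0.1, 0.4, 0.1]
width: 0.548
grasp_force: 0.0
```

Request:
servo_tool(motion=[{"x": 0,"y": 0,"z": 0,"turn": 0,"fingers": 0},{"x": 0,"y": 0,"z": 0,"turn": 0,"fingers": 0},{"x": 0,"y": 0,"z": 0,"turn": 0,"fingers": 0},{"x": 0,"y": 0,"z": 0,"turn": 0,"fingers": 0},{"x": 0,"y": 0,"z": 0,"turn": 0,"fingers": 0}], squeeze=60)

```text
t: 7.85
eef_pos: [0.5229, -0.0165, 0.0371]
tool_rot: [0.001, 0.141, 0.99, 0.0]
ft_force: [-1.2, 1.1, 6.4]
width: 0.141
grasp_force: 58.6
```

Request:
servo_tool(motion=[{"x": 0,"y": 0,"z": 1.5,"turn": 0,"fingers": 0},{"x": 0,"y": 0,"z": 4,"turn": 0,"fingers": 0},{"x": 0,"y": 0,"z": 7,"turn": 0,"fingers": 0},{"x": 0,"y": 0,"z": 10,"turn": 0,"fingers": 0},{"x": 0,"y": 0,"z": 12,"turn": 0,"fingers": 0}])

```text
t: 8.35
eef_pos: [0.5228, -0.0171, 0.1584]
tool_rot: [0.001, 0.141, 0.99, 0.0]
ft_force: [0.6, 0.2, 0.0]
width: 0.138
grasp_force: 58.5
```

Request:
servo_tool(motion=[{"x": 0.5,"y": -3,"z": 0,"turn": 3,"fingers": 0},{"x": 1.5,"y": -7,"z": 0,"turn": 7,"fingers": 0},{"x": 2.5,"y": -11,"z": 0,"turn": 11,"fingers": 0},{"x": 3.5,"y": -15,"z": 0,"turn": 11,"fingers": 0},{"x": 4.5,"y": -19,"z": 0,"turn": 11,"fingers": 0}])

```text
t: 8.85
eef_pos: [0.5673, -0.2085, 0.1563]
tool_rot: [-0.0, 0.046, 0.999, 0.0]
ft_force: [-0.2, -0.3, -1.0]
width: 0.14
grasp_force: 58.5
```

Request:
servo_tool(motion=[{"x": 0,"y": -2.5,"z": 0,"turn": 0,"fingers": 0},{"x": 0,"y": -3.8,"z": 0,"turn": 0,"fingers": 0},{"x": 0,"y": -3.8,"z": 0,"turn": 0,"fingers": 0},{"x": 0,"y": -3.8,"z": 0,"turn": 0,"fingers": 0}])

```text
t: 9.25
eef_pos: [0.5675, -0.2433, 0.1561]
tool_rot: [-0.0, 0.045, 0.999, 0.001]
ft_force: [-0.3, 0.5, -0.7]
width: 0.136
grasp_force: 58.6
```

```bash
python3 - <<'E'
from h import *
s=snap('wrist','w5');t=snap('scene','sc5');u=snap('top','top5');o=monitor.get_obs();print(o['t'],o['eef_pos'],o['tool_rot'],o['grasp_force'])
f=lambda im,c,r,w,h,k:cv2.resize(im[r:r+h,c:c+w,::-1],None,fx=k,fy=k,interpolation=cv2.INTER_CUBIC)
o=np.zeros((600,800,3),np.uint8)
o[:330,:440]=cv2.resize(s['frame'][:,:,::-1],(440,330))
o[:480,440:800]=f(t['frame'],155,230,90,120,4)
o[330:600,:440]=f(u['frame'],410,150,110,67,4)[:270]if 0 else cv2.resize(u['frame'][150:285,405:515,::-1],(440,540))[:270]
cv2.imwrite('pics/m5.png',o)
E
```

```text
9.4 [ 0.56778093 -0.24285519  0.1563571 ] [4.94374924e-05 4.44970814e-02 9.99009388e-01 5.00602226e-04] 58.56529891490936
```

View pics/m5.png

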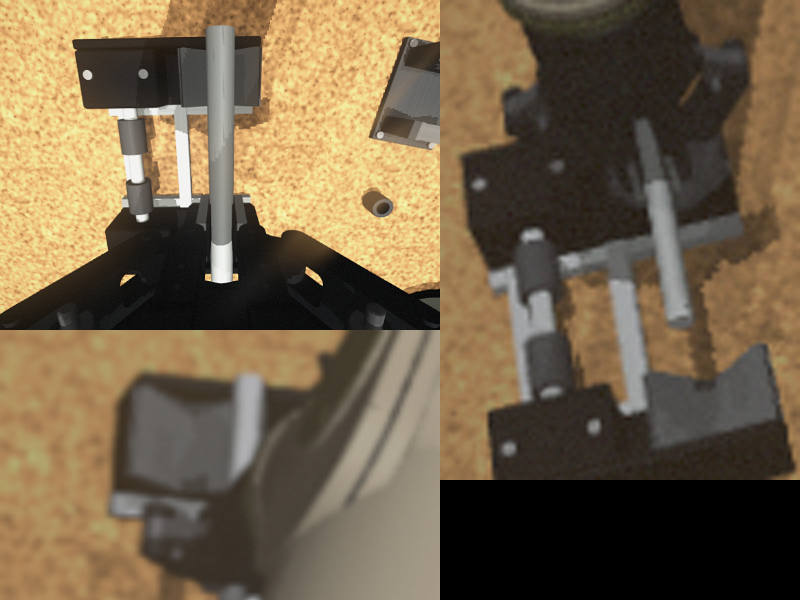

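The rod is above the empty pockets. In the wrist view its near end is at (320,42), and in the scene view its far end is at (215,310). I'll fit the V-valley from the earlier clouds and check the rod's pose.

```bash
python3 - <<'E'
from h import *
from scipy.optimize import least_squares
def cloud(s,r0,r1,c0,c1):
    v,u=np.mgrid[r0:r1,c0:c1];q=np.stack([u.ravel(),v.ravel()],1).astype(float)
    p=cv2.undistortPoints(q[:,None],s['intrinsics'],s['D'])[:,0];z=s['z_map'][r0:r1,c0:c1].ravel()
    return (np.c_[p*z[:,None],z]@s['cam_to_world'][:3,:3].T+s['cam_to_world'][:3,3])[z>0]
for tag,a in [('top1',(150,300,420,525)),('sc1',(240,380,140,260))]:
    X=cloud(load(tag),*a)
    k=(X[:,2]>.028)&(X[:,2]<.057)&(abs(X[:,1]+.243+.075*(X[:,0]-.568))<.027)&(abs(abs(X[:,0]-.568)-.08)<.018)
    Y=X[k];r=least_squares(lambda p:Y[:,2]-p[2]-abs(Y[:,1]-p[0]-p[1]*(Y[:,0]-.568)),[-.244,-.08,.03],loss='soft_l1',f_scale=.002)
    print(tag,k.sum(),r.x,np.degrees(np.arctan(r.x[1])))
s=load('w5');t=load('sc5')
X=cloud(s,40,340,280,360);X=X[X[:,2]>.145]
X2=cloud(t,255,315,200,225);X2=X2[(X2[:,2]>.145)&(X2[:,2]<.175)&(X2[:,0]>.58)]
for n,Y in(('wrist',X),('scene',X2)):
    p=np.polyfit(Y[:,0],Y[:,1],1);q=np.polyfit(Y[:,0],Y[:,2],1);print(n,Y[:,0].min(),Y[:,0].max(),np.polyval(p,.568),np.degrees(np.arctan(p[0])),'z',np.polyval(q,.568),q[0])
# frame extents along x near y=-.24 at tops
for tag,a in [('top1',(150,300,420,525)),('sc1',(240,380,140,260)),('w5',(30,340,90,420))]:
    X=cloud(load(tag),*a);k=(abs(X[:,2]-.058)<.005)&(X[:,1]<-.2)&(X[:,1]>-.29);print(tag,np.percentile(X[k,0],[0,1,99,100]))
E
```

```text
top1 759 [-0.24209965 -0.07539417  0.03035725] -4.311610672994233
sc1 562 [-0.24409314 -0.07986145  0.02923571] -4.5660331712795985
wrist 0.46712295964904854 0.5752245048010451 -0.24270548978471912 -5.079626218192291 z 0.16812616050347948 0.05222967793073181
scene 0.5801532185464611 0.6671487864875786 -0.24246249833211733 -5.168398571287404 z 0.16500738394945538 -0.025275056733788825
top1 [0.44880091 0.45009098 0.68943467 0.69122334]
sc1 [0.44797824 0.44967804 0.69261008 0.69398773]
w5 [0.44779914 0.44951494 0.51073895 0.51294767]
```

Request:
servo_tool(motion=[{"x": 0.3,"y": -0.1,"z": -3,"turn": 0.5,"fingers": 0},{"x": 0.3,"y": -0.1,"z": -6,"turn": 0.5,"fingers": 0},{"x": 0.3,"y": -0.1,"z": -9,"turn": 0.5,"fingers": 0},{"x": 0.3,"y": -0.1,"z": -11,"turn": 0.5,"fingers": 0},{"x": 0.3,"y": -0.1,"z": -11,"turn": 0.5,"fingers": 0}])

```text
t: 9.9
eef_pos: [0.5688, -0.2438, 0.0436]
tool_rot: [-0.002, 0.041, 0.999, 0.001]
ft_force: [-0.7, 0.1, -0.4]
width: 0.139
grasp_force: 58.5
```

Request:
servo_tool(motion=[{"x": 0,"y": 0,"z": -0.3,"turn": 0,"fingers": 0},{"x": 0,"y": 0,"z": -0.6,"turn": 0,"fingers": 0},{"x": 0,"y": 0,"z": -0.9,"turn": 0,"fingers": 0},{"x": 0,"y": 0,"z": -0.9,"turn": 0,"fingers": 0},{"x": 0,"y": 0,"z": -0.9,"turn": 0,"fingers": 0}])

```text
t: 10.4
eef_pos: [0.5715, -0.2451, 0.0386]
tool_rot: [0.001, 0.041, 0.999, 0.0]
ft_force: [-0.3, 5.4, 6.0]
width: 0.138
grasp_force: 59.3
```

Light contact: the rod is seated. Release and lift.

Request:
servo_tool(motion=[{"x": 0,"y": 0,"z": 0,"turn": 0,"fingers": 20},{"x": 0,"y": 0,"z": 0,"turn": 0,"fingers": 30},{"x": 0,"y": 0,"z": 0,"turn": 0,"fingers": 45},{"x": 0,"y": 0,"z": 0,"turn": 0,"fingers": 50},{"x": 0,"y": 0,"z": 0,"turn": 0,"fingers": 50}])

```text
t: 10.9
eef_pos: [0.5702, -0.2461, 0.0373]
tool_rot: [-0.0, 0.042, 0.999, -0.0]
ft_force: [-0.7, -0.1, 0.1]
width: 0.499
grasp_force: 0.0
```

Request:
servo_tool(motion=[{"x": 0,"y": 0,"z": 2,"turn": 0,"fingers": 50},{"x": 0,"y": 0,"z": 5,"turn": 0,"fingers": 50},{"x": 0,"y": 0,"z": 9,"turn": 0,"fingers": 50},{"x": 0,"y": 0,"z": 13,"turn": 0,"fingers": 50},{"x": 0,"y": 0,"z": 15,"turn": 0,"fingers": 50}])

```text
t: 11.4
eef_pos: [0.5713, -0.2467, 0.1912]
tool_rot: [0.002, 0.042, 0.999, -0.001]
ft_force: [-0.0, -0.4, 0.4]
width: 0.502
grasp_force: 0.0
```

Request:
servo_tool(motion=[{"x": -3,"y": 3,"z": 0,"turn": 0,"fingers": 50},{"x": -6,"y": 6,"z": 0,"turn": 0,"fingers": 50},{"x": -9,"y": 9,"z": 0,"turn": 0,"fingers": 50},{"x": -9,"y": 9,"z": 0,"turn": 0,"fingers": 50},{"x": -9,"y": 9,"z": 0,"turn": 0,"fingers": 50}])

```text
t: 11.9
eef_pos: [0.4803, -0.1554, 0.1878]
tool_rot: [0.001, 0.041, 0.999, 0.0]
ft_force: [1.3, -0.4, 0.6]
width: 0.495
grasp_force: 0.0
```

```bash
python3 - <<'E'
from h import *
t=snap('scene','sc6');s=snap('top','top6')
f=lambda im,c,r,w,h,k:cv2.resize(im[r:r+h,c:c+w,::-1],None,fx=k,fy=k,interpolation=cv2.INTER_CUBIC)
o=np.zeros((560,800,3),np.uint8);o[:480,440:800]=f(t['frame'],155,250,90,120,4);o[:560,:440]=f(s['frame'],405,150,110,140,4)
cv2.imwrite('pics/m6.png',o)
E
```

```text
(no output)
```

View pics/m6.png

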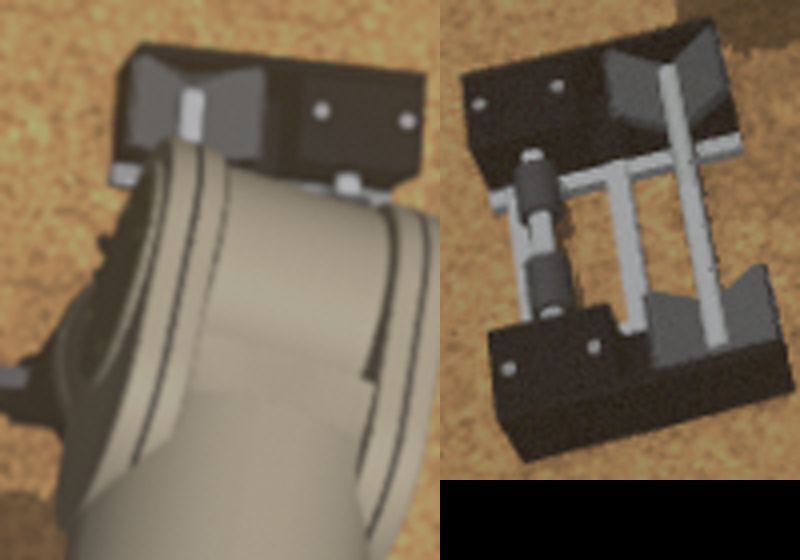

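The picture shows the rod at the bottom of both pockets. In the scene view its ends are at about (212,267) and (224,337). One quick check before handing in.

```bash
python3 - <<'E'
from h import *
t=load('sc6')
a=w(t,212,267,.046);b=w(t,223.75,336.5,.043);print(a,b,(a+b)/2,w(t,217,295),w(t,213.5,273),w(t,222.5,331))
print(monitor.get_obs()['ft_force'])
print(order.sign_off())
E
```

```text
[ 0.47441888 -0.23427512  0.046     ] [ 0.67002427 -0.2526717   0.043     ] [ 0.57222157 -0.24347341  0.0445    ] [ 0.55968966 -0.2413385   0.0467295 ] [ 0.49395708 -0.23480815  0.04645604] [ 0.6563491  -0.25194997  0.04444415]
[ 0.08585917  0.6564226  -0.34902877]
the job is handed in; nothing more can be done
None
```

The guide rod was set in the V-block, regripped by its middle, and laid in the empty bed-frame pockets; the last camera check puts its middle about 2 mm from the target, and the job is handed in at about 12 s, with no verdict shown.

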